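# Slide the ware board home in the drying rack

## Robot

A 7-joint arm with a two-finger parallel gripper is mounted at the origin on the work surface. World frame = base frame: x ahead of the robot, y to its left, z up, the work surface at z = 0. Lengths are in m, angles in rad, forces in N, time in s.
With the tool pointing down it reaches from about 0.425 to 0.825 m from the base axis. Payload 3.6 kg.
Tool frame: the origin (TCP) lies at the very end of the fingers, on their centre line; the grasp point (between the pads) lies env.grip_depth behind it (env.grip_depth is the distance from the TCP to the grasp point, in m); z points along the fingers, y is the line along which they close (so a half turn about z gives the same grasp; the last joint's range is limited). The gripper opens to 93 mm and grips with 3 to 60 N. Pads are 15 mm wide; open, the fingers measure 128 mm over their backs; the gripper's body (75 mm by 188 mm) begins 65 mm behind the grasp point.
Start: joints at [-1.357, 0.615, -0.013, 1.423, 0.008, 1.103, -0.04], TCP at [0.154, 0.631, 0.219] pointing down, gripper open.
Joint ranges: [-3.12, 3.12], [-0.3, 2.06], [-1.34, 1.32], [0.26, 2.42], [-1.36, 4.5], [0.01, 1.98], [-2.84, 2.84]. Speed limits (rad/s): [2.79, 2.79, 3.14, 3.14, 3.14, 3.14, 3.14].

## Interface

Orientations are given as a unit quaternion [x, y, z, w].
In Python, from plant import env, vision, find_in gives the robot as it stands.
- The arm moves only by the tool servo_tool, never from a script. Its argument "rows" is one flat list of numbers, 7 for each row, row after row: the turn, a rotation vector about the tool's x, y, z in rad, then the shift along the tool's x, y, z in cm, then the closure in counts, from 0 (fully open) to 255 (shut). In form: [wx, wy, wz, x, y, z, fingers, wx, wy, wz, x, y, z, fingers, ...]. A call has 1 to 8 rows; each row shifts and turns the commanded pose from where the row before left it, along the tool's axes as they then stand; what a row does not reach is not made up. A row lasts 1/8 s, in which the tool goes at most 62.5 mm and 10.7 degrees, less where a joint would pass 70% of its speed; a pose out of reach is approached as far as the arm can. A call is refused whole if a number of a shift passes 6.25 or a number of a turn 0.188, either way. A call with a gripper value outside its range is refused whole. The fingers move at their own pace and stop on an object; "squeeze" is the grip in N (left out, the last holds). Time passes only in rows, so rows that do not move let the fingers close. It gives the time, the measured TCP pose, the force, the opening and the grip force at its end, in the units of the state.
- env.state(): the state, without advancing time (a new reading comes with each control period).
- vision.get_image(name): name is "side" or "top"; returns a dict with "pixels" (480x640x3 uint8, red, green, blue), "camera_matrix" (3x3 intrinsics, pixels), "R" (3x3) and "t" (3): a world point X has camera coordinates R X + t. Camera axes: x right, y down, z forward; pixel columns grow to the right and rows downward; lengths in m; the calibration is good to about 2 mm. A picture is of the moment at which its call begins. There is no depth.
- env.close_job(): hands the job in; it is judged then, once.
Trained networks look in a picture, given as the dict that the camera call returned (one of the last four; its "shot" number tells which), for a name from the list of things; names that differ only in an ending like _2 or _b are one class to them, and where a whole thing is asked for, a point or a joint stands for the part that bears it (a point fixed in the world has none). Each returns a list of dicts, best first, with "p" (0 to 1); they miss things now and then, are a little off and sometimes report something else, mostly with a low value. They report only what shows in the picture. A call takes as long as a camera call.
- find_in(query, picture): "position" ([x, y, z] in m, in world coordinates, good to about 4 mm: the middle of the surface that is visible of it).
The state is a dict: "time": time; "joint_positions": joint angles; "qd": joint speeds; "effort": joint torques, N m; "position": TCP position; "ee_rot": TCP orientation; "contact_force": force on the tool from outside, world axes, zero at the start; "wrist_torque": the same for the moment, N m; "opening": finger opening in m; "gripper_force": force on a finger pad.
Only numpy, scipy, OpenCV 4.12 (cv2) and the standard library are available. Lean on these libraries where they do the work, as an engineer would, in place of code of your own. Each camera call takes 0.05 s, during which the arm holds its last target. There are 200 camera calls.

## Task

Pick up the loose drying board by its wooden grip and slide it, handle end last, onto the middle pair of rails in the drying rack, pushing gently until it is fully home against the back stop and the little spring catch has dropped shut behind its edge; then let go. Do not ram or force the board against the rack, do not shove the rack with the robot, and leave the cups and the other things on the table where they are.

Things in the scene. Friction and masses are not known exactly. Their poses are not given: they have to be found in the camera images.
- board: The loose drying board, flat on the table: plywood sheet 170 mm long (its x), 150 mm wide (its y), 6 mm thick, 0.11 to 0.22 kg. Origin at the sheet's centre, half-way through its thickness; z up. +x points to the leading edge (x = +85 mm), which enters first. From the rear edge (x = -85) a 30 mm wide tongue of the same thickness runs back to x = -193 mm and carries the grip.
- board_grip (a point): Centre of the board's wooden grip block: 50 mm long (board x), 20 mm wide (board y), 38 mm high, upright on the tongue. It lies at (-165, 0, +22) mm in the board's frame, 25 mm above the table at the start; axes as the board's. Take it from above across its 20 mm width.
- rack: The fixed drying rack: open aluminium frame 199 mm wide, 285 mm high, with three rail pairs one above the other. Origin on the table below the mouth of the middle rails; +x into the rack, y across, z up. Its posts, bottom and top rails begin at x = 86 mm (end at 285). Bottom ledges at height 50 mm, holding a like board with two cups; top ledges at 240 mm, empty, not to be used.
- rails: The middle pair of steel rails, fixed in the rack, ledges at 135 to 175 mm height. Origin at the mouth, midway between the rails, level with the ledges' upper faces; +x into the rack, y across, z up. Channels from x = 0 to 285 mm: ledges at |y| = 61.5 to 79.5 mm; side walls 155 mm apart, flared over the first 20 mm; top lips from x = 115 mm leave 11 mm of height. First 15 mm open above.
- home (a point): A nominal point in the middle rails, at (151, 0, 3) mm in their frame, axes alike: where the board's centre lies when home, but only to within +-22 mm along x. The stop bar and the catch are one unit, clamped where nobody measured; the stop's face lies 66 to 107 mm beyond this point, the catch's free end 172.5 mm before the stop: 2.5 mm of play for the board. Find it by feel.
- catch (a joint): Angle (rad) of the spring catch: a steel leaf, 26 x 12 mm, hinged above the +y rail near the mouth, sloping down inwards. 0 = dropped, its end about 2 mm above the ledge. The entering board lifts it to about 0.2 (a few newtons), it rides on the sheet and drops to 0 behind the sheet's rear edge when the board is home. It cannot go below 0.
- cup_a: White cup, 56 mm across, 50 mm high, on the board in the bottom rails; origin at its foot. Leave it alone.
- cup_b: As cup_a, a second cup on the board in the bottom rails. Leave it alone.
- mould_a: Plaster mould, a block 100 x 55 x 120 mm standing on the table; origin at its foot. Leave it alone.
- mould_b: A second such plaster mould. Leave it alone.
- jug: White plastic jug 100 mm across, 110 mm high; origin at its foot. Leave it alone.
- bowl: White bowl 120 mm across, 50 mm high; origin at its foot. Leave it alone.
- brush: Brush lying on the table, origin at its middle on the table. Leave it alone.
- glaze: White jar with a black cap, 70 mm across, 100 mm high; origin at its foot. Leave it alone.

How it is judged:
By the outcome, as a careful person would: the job done as asked, in the order asked, and still so for the second after the job is handed in, with the robot touching nothing.
It also fails if it takes over 64 s, if anything falls off the work surface, if the arm or the gripper's body presses on something with over 40 N, if the wrist force passes 120 N, or if a joint passes its speed limit or range.

## Working session

There is one attempt and no reset: what is moved stays moved. The work goes in short steps, Python scripts to look and compute and a tool call to move; the robot and the scene stay as the last step left them, time stands still between calls to the robot, and variables do not carry over. Pictures are saved under pics/ and viewed, at most 10 in all, crops included, and the job is handed in when it is done.

Besides the shell and the picture viewer there is one more tool, called after "Emit:" as name(argument=value, ...), one argument or row to a line, values as JSON. servo_tool: Moves the arm, as the interface text tells. Its arguments: {"type":"object","properties":{"rows":{"type":"array"},"squeeze":{"type":"number"}},"required":["rows"]}

```bash
mkdir -p pics; cat > h.py <<'E'
import numpy as np, cv2
from plant import env, vision, find_in
from scipy.spatial.transform import Rotation as Ro
def snap(n,f):
    p=vision.get_image(n); cv2.imwrite('pics/'+f,np.ascontiguousarray(p['pixels'][:,:,::-1])); return p
def proj(p,X):
    c=p['R']@np.asarray(X)+p['t']; u=p['camera_matrix']@c; return u[:2]/u[2]
def back(p,uv,z):
    K=np.array(p['camera_matrix']);R=np.array(p['R']);t=np.array(p['t'])
    d=R.T@np.linalg.inv(K)@np.array([uv[0],uv[1],1.]);o=-R.T@t
    return o+d*(z-o[2])/d[2]
E
python3 - <<'E'
from h import *
np.set_printoptions(precision=4,suppress=True)
s=env.state(); print(env.grip_depth,{k:np.round(v,3) for k,v in s.items()})
for n in('top','side'):
    p=snap(n,n+'0.png'); print(n,'cam',-np.array(p['R']).T@p['t'])
    for q in('board','board_grip','rack','rails','catch','cup_a','mould_a','jug','bowl','brush','glaze'):
        print(q,[(np.round(d['position'],3),round(d['p'],2),proj(p,d['position']).round()) for d in find_in(q,p)[:2]])
E
```

```text
0.0188 {'time': np.float64(0.0), 'joint_positions': array([-1.358,  0.616, -0.013,  1.425,  0.008,  1.103, -0.04 ]), 'qd': array([ 0.001,  0.   ,  0.   ,  0.   ,  0.001, -0.001, -0.001]), 'effort': array([ -0.001, -45.894,   0.209, -16.574,  -0.061,   0.021,   0.   ]), 'position': array([0.154, 0.631, 0.217]), 'ee_rot': array([ 0.12 ,  0.993, -0.001, -0.   ]), 'contact_force': array([-0.638, -0.635,  0.444]), 'wrist_torque': array([-0.011, -0.035, -0.035]), 'gripper_force': np.float64(0.0), 'opening': np.float64(0.093)}
top cam [ 0.4665 -0.0749  1.2976]
board [(array([0.496, 0.169, 0.002]), 0.78, array([218., 299.]))]
board_grip [(array([0.495, 0.174, 0.009]), 0.68, array([215., 299.])), (array([ 0.55 , -0.475,  0.12 ]), 0.39, array([513., 267.]))]
rack [(array([ 0.642, -0.248,  0.239]), 0.7, array([413., 217.]))]
rails [(array([ 0.689, -0.166,  0.161]), 0.96, array([366., 201.])), (array([0.752, 0.109, 0.119]), 0.42, array([237., 178.]))]
catch [(array([ 0.68 , -0.091,  0.164]), 0.61, array([330., 205.]))]
cup_a [(array([ 0.602, -0.222,  0.07 ]), 0.78, array([390., 247.])), (array([
[... 1079 characters left out ...]
(array([ 0.671, -0.275,  0.086]), 0.65, array([354., 321.])), (array([0.754, 0.096, 0.1  ]), 0.48, array([369., 208.]))]
mould_a [(array([ 0.556, -0.499,  0.121]), 0.84, array([309., 409.])), (array([0.757, 0.098, 0.101]), 0.56, array([370., 207.]))]
jug [(array([ 0.801, -0.05 ,  0.084]), 0.94, array([394., 248.])), (array([0.501, 0.18 , 0.006]), 0.21, array([282., 218.]))]
bowl [(array([0.74 , 0.287, 0.028]), 0.73, array([355., 185.])), (array([0.498, 0.175, 0.005]), 0.61, array([280., 219.]))]
brush [(array([ 0.445, -0.4  ,  0.017]), 0.81, array([259., 392.])), (array([ 0.675, -0.087,  0.164]), 0.41, array([348., 239.]))]
glaze [(array([ 0.449, -0.002,  0.077]), 0.68, array([261., 245.]))]
```

View pics/top0.png

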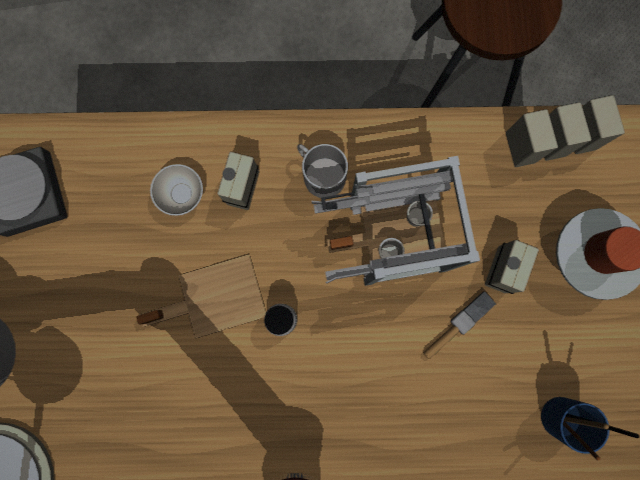

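View pics/side0.png

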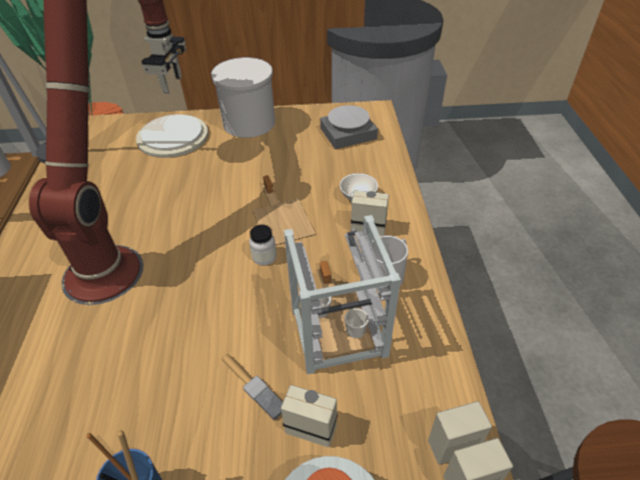

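The top view shows the board's sheet around (222,295) with its grip at (150,316), leading edge toward the right. The rack mouth faces left, with rail ends at about (316,205) and (330,275). The side view agrees. I'll zoom in for corners.

```bash
python3 - <<'E'
import cv2
i=cv2.imread('pics/top0.png')
a=cv2.resize(i[145:295,300:490],None,fx=4.2,fy=4,interpolation=cv2.INTER_CUBIC)
a=cv2.resize(i[145:295,300:490],None,fx=4,fy=4,interpolation=cv2.INTER_CUBIC);cv2.imwrite('pics/rack_c.png',a)
a=cv2.resize(i[240:350,125:285],None,fx=5,fy=5,interpolation=cv2.INTER_CUBIC);cv2.imwrite('pics/board_c.png',a)
E
```

```text
(no output)
```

View pics/rack_c.png

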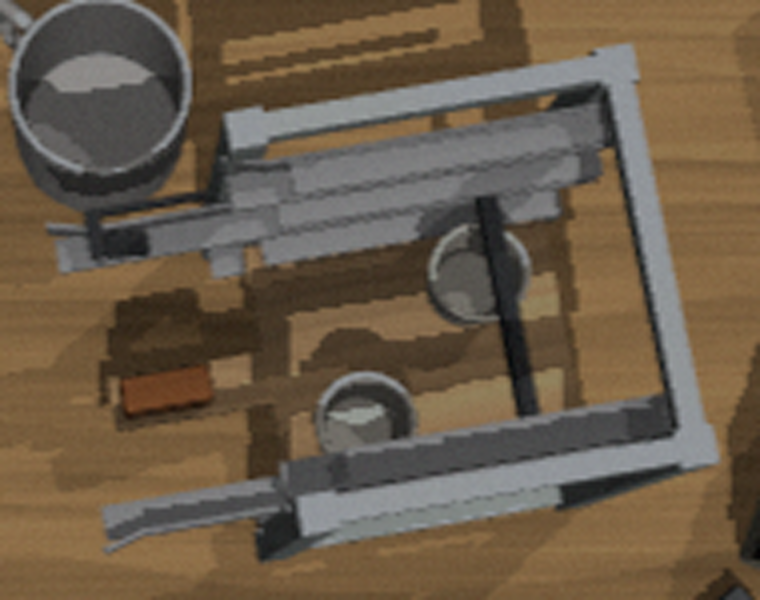

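View pics/board_c.png

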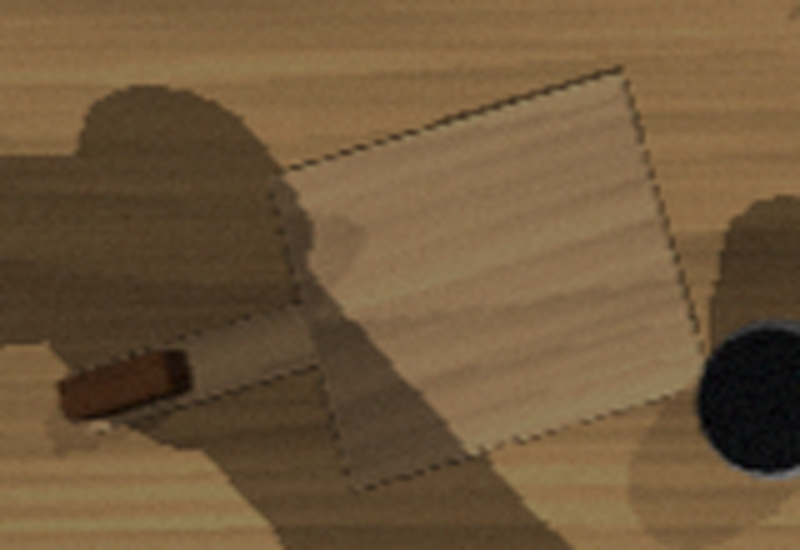

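Crops: the board's corners are at about (182,274), (250,254), (265,317) and (196,338). The rack's top corners are at (458,156), (479,260), (356,174) and (375,278). The rail mouth's inner ledge corners are at (315.5,213) and (326,272). The black stop bar runs (420,195)–(431,248) and the catch is near (330,205).

```bash
cat > fit.py <<'E'
from h import *
from scipy.optimize import least_squares
np.set_printoptions(precision=4,suppress=True)
p=vision.get_image('top')
def T(q,P): c,s=np.cos(q[2]),np.sin(q[2]); P=np.asarray(P,float); return np.c_[q[0]+c*P[:,0]-s*P[:,1],q[1]+s*P[:,0]+c*P[:,1],P[:,2]]
def fit(P,uv,x0,h=None):
    def f(q):
        A=np.array(P,float)
        if h is not None: A[h,2]=q[3]
        return np.ravel([proj(p,X)-u for X,u in zip(T(q,A),uv)])
    r=least_squares(f,x0,loss='soft_l1'); return r.x,r.fun.reshape(-1,2)
b,e=fit([(-.085,.075,.006),(.085,.075,.006),(.085,-.075,.006),(-.085,-.075,.006)],[(182,274),(249.6,253.6),(265,317),(196,338)],[.5,.17,-1.5])
print('board',b,'\n',e,'grip',T(b,[(-.165,0,.025)]))
r,e=fit([(.285,.0995,.285),(.285,-.0995,.285),(.086,.0995,.285),(.086,-.0995,.285),(0,.0615,.15),(0,-.0615,.15)],
 [(458.3,156.3),(479.3,260),(356.3,173.8),(375,277.5),(315.5,213),(326.3,272)],[.6,-.1,-1.5,.155],[4,5])
print('rack',r,'\n',e)
for uv in((419.5,195),(431,248)):
    X=back(p,uv,r[3]+.008);c,s=np.cos(r[2]),np.sin(r[2]);d=X[:2]-r[:2];print('stop',X,c*d[0]+s*d[1],-s*d[0]+c*d[1])
print('gripproj',proj(p,T(b,[(-.165,0,.044)])[0]))
E
python3 fit.py
```

```text
board [ 0.5038  0.1565 -1.3067] 
 [[-2.8822  0.2711]
 [ 0.7123  0.3676]
 [ 2.435  -0.2772]
 [-0.6716 -0.37  ]] grip [[0.4607 0.3157 0.025 ]]
rack [ 0.6052 -0.0677 -1.4143  0.1539] 
 [[ 2.38   -0.9596]
 [ 3.4699  0.3352]
 [-0.8055 -0.5442]
 [ 0.1603  1.6988]
 [-1.0701  0.2113]
 [-1.6635 -0.3674]]
stop [ 0.6992 -0.276   0.1619] 0.22042515670164786 0.060430896669796993
stop [ 0.5887 -0.2954  0.1619] 0.22232468944990666 -0.051829037394142574
gripproj [148.0069 315.6623]
```

```bash
cat > go.py <<'E'
import sys
from h import *
# usage: go.py x y z yawOfToolY(world)  -> remaining tool-frame delta (rad, cm)
s=env.state(); R=Ro.from_quat(s['ee_rot'])
if len(sys.argv)>1:
    x,y,z,a=map(float,sys.argv[1:5])
    Y=np.array([np.cos(a),np.sin(a),0]);Z=np.array([0,0,-1.]);T=Ro.from_matrix(np.c_[np.cross(Y,Z),Y,Z])
    print('rot now-tool',(R.inv()*T).as_rotvec().round(4),'shift cm now-tool',(100*R.inv().apply([x,y,z]-s['position'])).round(2),'in target axes',(100*T.inv().apply([x,y,z]-s['position'])).round(2))
E
python3 go.py 0.461 0.316 0.12 0.264; python3 go.py 0.461 0.316 0.012 0.264
```

```text
rot now-tool [-1.000e-04 -0.000e+00  1.067e+00] shift cm now-tool [-37.28 -23.35   9.86] in target axes [-38.45  21.37   9.86]
rot now-tool [-1.000e-04 -0.000e+00  1.067e+00] shift cm now-tool [-37.28 -23.35  20.66] in target axes [-38.45  21.37  20.66]
```

Emit:
servo_tool(
  rows=[0,0,0,-4.66,-2.92,0.6,0,0,0,0,-4.66,-2.92,0.6,0,0,0,0,-4.66,-2.92,0.6,0,0,0,0,-4.66,-2.92,0.6,0,0,0,0,-4.66,-2.92,0.6,0,0,0,0,-4.66,-2.92,0.6,0,0,0,0,-4.66,-2.92,0.6,0,0,0,0,-4.66,-2.92,0.6,0],
)

```text
time: 2.25
position: [0.4623, 0.3148, 0.1708]
ee_rot: [0.12, 0.993, 0.0, 0.0]
contact_force: [0.1, 0.4, -0.1]
opening: 0.0926
gripper_force: 0.0
```

Emit:
servo_tool(
  rows=[0,0,0.178,0,0,0.8,80,0,0,0.178,0,0,0.8,80,0,0,0.178,0,0,0.8,80,0,0,0.178,0,0,0.8,80,0,0,0.178,0,0,0.8,80,0,0,0.178,0,0,0.8,80,0,0,0,0,0,0,80],
)

```text
time: 3.12
position: [0.4605, 0.316, 0.1222]
ee_rot: [0.607, 0.795, -0.001, -0.0]
contact_force: [-0.4, 0.2, -0.3]
opening: 0.0637
gripper_force: 0.0
```

```bash
python3 go.py 0.461 0.316 0.012 0.264; python3 - <<'E'
from h import *
p=snap('top','top1.png'); i=cv2.imread('pics/top1.png')
cv2.imwrite('pics/top1c.png',cv2.resize(i[260:360,90:220],None,fx=5,fy=5,interpolation=cv2.INTER_CUBIC))
print(env.state()['position'],env.state()['opening'],env.state()['joint_positions'],proj(p,env.state()['position']))
E
```

```text
rot now-tool [-0.0011  0.0008  0.0016] shift cm now-tool [-1.000e-02  6.000e-02  1.102e+01] in target axes [-1.000e-02  4.000e-02  1.102e+01]
[0.46086324 0.31611178 0.12260702] 0.06378237995622367 [-0.82635633  0.60256029  0.28967176  1.81055289 -0.23618379  0.76263213
 -0.14667173] [136.02473024 315.95969789]
```

View pics/top1c.png

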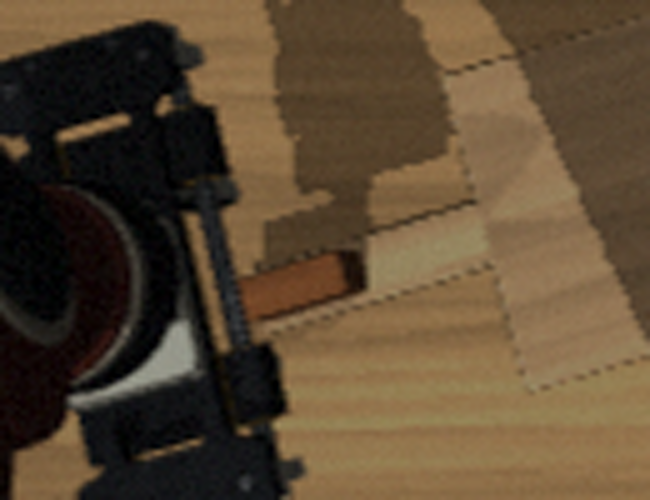

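The crop shows the fingers aligned with the grip block at about (150,317), parallel to it and centred across its width. I'll descend and close.

Emit:
servo_tool(
  rows=[0,0,0,0,0,2.5,80,0,0,0,0,0,2.5,80,0,0,0,0,0,2.5,80,0,0,0,0,0,2,80,0,0,0,0,0,1,80,0,0,0,0,0,0.5,80,0,0,0,0,0,0,80,0,0,0,0,0,0,80],
)

```text
time: 4.18
position: [0.4615, 0.3163, 0.0134]
ee_rot: [0.608, 0.794, 0.001, 0.0]
contact_force: [0.9, 0.0, 0.6]
opening: 0.064
gripper_force: 0.0
```

Emit:
servo_tool(
  rows=[0,0,0,0,0,0,220,0,0,0,0,0,0,220,0,0,0,0,0,0,220,0,0,0,0,0,0,220,0,0,0,0,0,0,220,0,0,0,0,0,0,220,0,0,0,0,0,0,220],
  squeeze=50,
)

```text
time: 5.05
position: [0.4609, 0.316, 0.0126]
ee_rot: [0.608, 0.794, -0.0, -0.0]
contact_force: [0.3, -0.3, 0.2]
opening: 0.0198
gripper_force: 50.0
```

Emit:
servo_tool(
  rows=[0,0,0,0.3,0,-0.5,220,0,0,0,0.5,0,-1.5,220,0,0,0,0.2,0,-3,220,0,0,0,0,0,-3.5,220,0,0,0,0,0,-3.5,220,0,0,0,0,0,-3.5,220,0,0,0,0,0,-3,220,0,0,0,0,0,-1,220],
  squeeze=60,
)

```text
time: 6.05
position: [0.459, 0.3264, 0.2103]
ee_rot: [0.608, 0.794, 0.002, 0.0]
contact_force: [-0.2, 0.0, -2.4]
opening: 0.0195
gripper_force: 60.0
```

```bash
python3 - <<'E'
from h import *
r=[.6052,-.0677,-1.4143]; x=np.cos(r[2]);y=np.sin(r[2]); g=-.27
print(r[0]+g*x,r[1]+g*y)
s=env.state();print(s['position'],s['contact_force'],s['wrist_torque'])
E
python3 go.py 0.563 0.199 0.21 0.1565
```

```text
0.5631182552095758 0.19900044386051108
[0.45904237 0.32639337 0.21030624] [-0.16550337  0.01353704 -2.39730143] [ 0.22325127  0.11628883 -0.01166093]
rot now-tool [ 0.004  -0.0023  0.1067] shift cm now-tool [-15.01   6.72   0.03] in target axes [-14.2    8.28   0.03]
```

Emit:
servo_tool(
  rows=[0.002,-0.001,0.053,0,0,0,220,0.002,-0.001,0.054,0,0,0,220,0,0,0,-2.5,1.4,0,220,0,0,0,-3.5,2.1,0,220,0,0,0,-3.5,2.1,0,220,0,0,0,-3,1.8,0,220,0,0,0,-1.7,0.9,0,220,0,0,0,0,0,0,220],
)

```text
time: 7.05
position: [0.5624, 0.197, 0.2071]
ee_rot: [0.651, 0.759, -0.003, -0.001]
contact_force: [-0.1, -0.3, -2.1]
opening: 0.0198
gripper_force: 60.0
```

```bash
python3 - <<'E'
from h import *
s=env.state();print(s['position'],s['contact_force'],s['wrist_torque'])
p=snap('top','t2.png');q=snap('side','s2.png')
a=cv2.imread('pics/t2.png')[145:345,170:370];b=cv2.imread('pics/s2.png')[165:365,220:420]
cv2.imwrite('pics/both2.png',cv2.resize(np.hstack([a,b]),(800,400),interpolation=cv2.INTER_CUBIC))
import pickle;pickle.dump((p,q),open('pq.pkl','wb'))
E
python3 go.py 0.563 0.199 0.21 0.1565
```

```text
[0.56243021 0.19700039 0.20712717] [-0.08870704 -0.2810111  -2.11368126] [0.19350554 0.1199551  0.00374116]
rot now-tool [-0.0058  0.0005  0.0016] shift cm now-tool [-0.14  0.16 -0.28] in target axes [-0.14  0.16 -0.28]
```

View pics/both2.png

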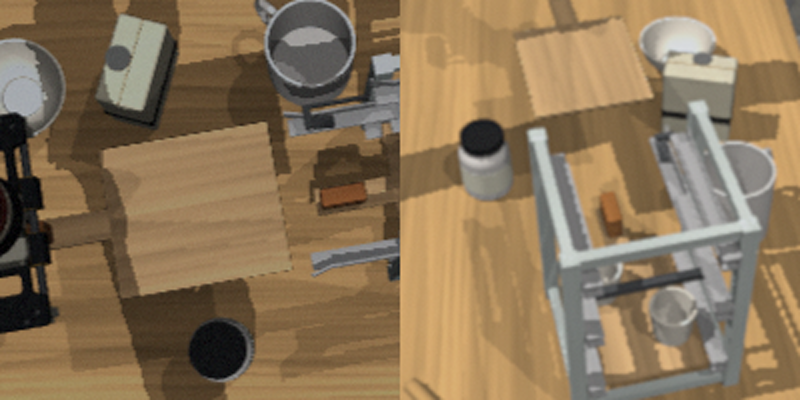

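Top: the sheet's corners are at (304,206), (316,280), (220,221) and (230,293.5). Side: they are at (346,212.5), (286.5,222.5), (334,175) and (278,181). The board is held level, just short of the mouth. I'll triangulate.

```bash
cat > tri.py <<'E'
from h import *
import pickle
np.set_printoptions(precision=4,suppress=True)
p,q=pickle.load(open('pq.pkl','rb'))
P=[np.array(c['camera_matrix'])@np.c_[c['R'],c['t']] for c in(p,q)]
def tri(a,b):
    X=cv2.triangulatePoints(P[0],P[1],np.array(a,float),np.array(b,float)).ravel();X=X[:3]/X[3]
    return X,proj(p,X)-a
r=[.6052,-.0677,-1.4143];c,s=np.cos(r[2]),np.sin(r[2])
def rk(X): d=X[:2]-r[:2];return np.array([c*d[0]+s*d[1],-s*d[0]+c*d[1],X[2]])
if __name__=='__main__':
    for a,b in(((304,206),(346,212.5)),((316,280),(286.5,222.5)),((220,221),(334,175)),((230,293.5),(278,181))):
        X,e=tri(a,b);print('rackframe',rk(X),'err',e,'z=.2 top only',rk(back(p,a,.2)))
    for n,c_ in(('top',p),('side',q)):
        for k in('rails','catch','rack','board'): print(n,k,[(rk(np.array(d['position'])),round(d['p'],2)) for d in find_in(k,c_)[:1]])
E
python3 tri.py
python3 - <<'E'
import cv2,numpy as np
a=cv2.imread('pics/s2.png')[200:350,280:420]
cv2.imwrite('pics/s2c.png',cv2.resize(a,None,fx=4,fy=4,interpolation=cv2.INTER_CUBIC))
E
```

```text
rackframe [-0.0184  0.0707  0.2099] err [-0.0399 -0.5812] z=.2 top only [-0.0186  0.0714  0.2   ]
rackframe [-0.02   -0.0776  0.2085] err [-0.0408 -0.3578] z=.2 top only [-0.0201 -0.0778  0.2   ]
rackframe [-0.1881  0.0765  0.1954] err [-0.1727 -2.7132] z=.2 top only [-0.1878  0.0702  0.2   ]
rackframe [-0.1892 -0.0729  0.2041] err [-0.1256 -1.118 ] z=.2 top only [-0.1899 -0.0749  0.2   ]
top rails [(array([0.1092, 0.0675, 0.1602]), 0.61)]
top catch [(array([-0.1176, -0.0059,  0.2003]), 0.71)]
top rack [(array([0.1816, 0.0084, 0.2435]), 0.7)]
top board [(array([-0.1101, -0.002 ,  0.1965]), 0.96)]
side rails [(array([0.2291, 0.0486, 0.1627]), 0.61)]
side catch [(array([0.0312, 0.066 , 0.1654]), 0.36)]
side rack [(array([ 0.2401, -0.0112,  0.138 ]), 0.82)]
side board [(array([-0.1116, -0.0093,  0.2018]), 0.92)]
```

View pics/s2c.png

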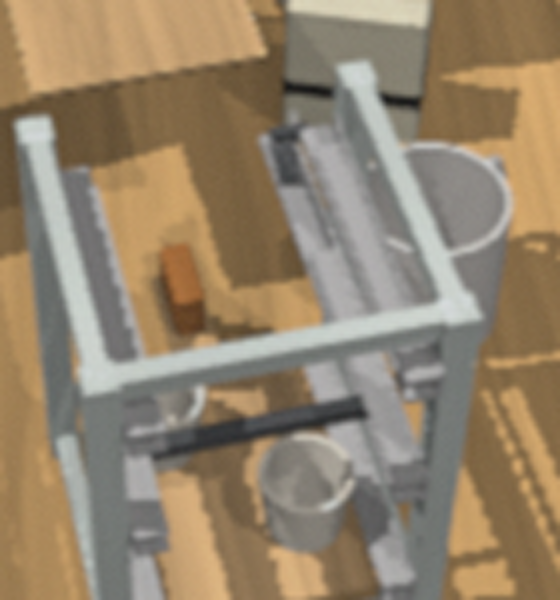

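```bash
python3 - <<'E'
from tri import *
for a,b in(((315.5,213),(345.5,234.5)),((326.3,272),(302.5,242.5)),((420,195),(280+365/4,200+408/4)),((432,249),(280+155/4,200+445/4)),((458.3,156.3),(280+478/4,200+315/4)),((356.3,173.8),(280+352/4,200+65/4)),((375,277.5),(280+33/4,200+122/4))):
    X,e=tri(a,b);print(rk(X),e)
for h in(.14,.15,.16,.17):
    A=[rk(back(p,u,h)) for u in((315.5,213),(326.3,272))];B=[rk(back(q,u,h)) for u in((345.5,234.5),(302.5,242.5))]
    print(h,A[0][:2],A[1][:2],'mid',(A[0]+A[1])[1]/2,A[0][1]-A[1][1],'side',B[0][:2],B[1][:2])
E
```

```text
[0.0025 0.0635 0.1549] [-0.0726 -1.0309]
[ 0.0039 -0.0548  0.1551] [-0.3435 -3.9385]
[0.2229 0.0636 0.1568] [-0.0743 -1.1935]
[ 0.2239 -0.0534  0.1624] [-0.0442 -0.4331]
[0.2786 0.0981 0.2915] [-0.0262 -0.607 ]
[0.0869 0.0958 0.2871] [0.0642 1.0568]
[ 0.0867 -0.0921  0.2847] [-0.2501 -2.4127]
0.14 [0.0025 0.064 ] [ 0.0035 -0.0619] mid 0.0010337087432732532 0.12589077729898795 side [-0.0122  0.0705] [-0.0105 -0.0422]
0.15 [0.0023 0.0622] [ 0.0033 -0.0626] mid -0.00016847784018285059 0.12480330456276517 side [-0.0024  0.0677] [-0.0008 -0.0437]
0.16 [0.0022 0.0605] [ 0.0031 -0.0632] mid -0.001370664423639003 0.12371583182654228 side [0.0073 0.065 ] [ 0.0089 -0.0451]
0.17 [0.002  0.0587] [ 0.003  -0.0639] mid -0.0025728510070951102 0.12262835909031951 side [0.017  0.0622] [ 0.0186 -0.0466]
```

Emit:
servo_tool(
  rows=[-0.006,0,0,0,0.2,0.5,220,0,0,0,0,0,1,220,0,0,0,0,0,1,220,0,0,0,0,0,0.5,220,0,0,0,-1,0,0,220,0,0,0,-1,0,0,220,0,0,0,-0.8,0,0,220,0,0,0,0,0,0,220],
)

```text
time: 8.55
position: [0.5693, 0.1692, 0.1781]
ee_rot: [0.651, 0.759, 0.0, 0.002]
contact_force: [0.7, 0.8, -2.4]
opening: 0.0197
gripper_force: 60.0
```

```bash
python3 go.py 0.563 0.199 0.1676 0.1565; python3 - <<'E'
from tri import *
s=env.state();print(rk(s['position']),s['contact_force'],s['wrist_torque'])
snap('top','t3.png');snap('side','s3.png')
a=cv2.imread('pics/t3.png')[180:300,290:410];b=cv2.imread('pics/s3.png')[195:315,270:390]
cv2.imwrite('pics/both3.png',cv2.resize(np.hstack([a,b]),(800,400),interpolation=cv2.INTER_CUBIC))
E
```

```text
rot now-tool [ 0.0027  0.0028 -0.0029] shift cm now-tool [ 3.04 -0.17  1.04] in target axes [ 3.04 -0.16  1.05]
[-0.2396  0.0015  0.1781] [ 0.7337  0.7721 -2.377 ] [ 0.216   0.1253 -0.004 ]
```

View pics/both3.png

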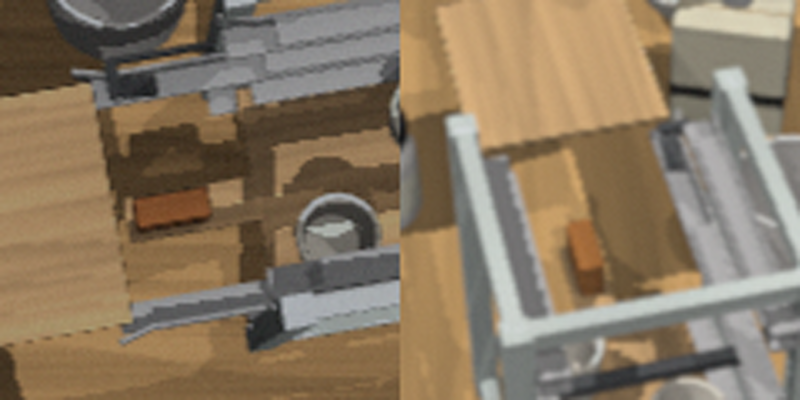

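Top crop: the front edge, (318,205) to (329,277), sits just inside the flared mouth, about 1 mm too far to +y. I'll nudge it to -y and lower slowly.

Emit:
servo_tool(
  rows=[0,0,0,0,-0.13,0.1,220,0,0,0,0,0,0.2,220,0,0,0,0,0,0.2,220,0,0,0,0,0,0.1,220,0,0,0,0,0,0,220],
)

```text
time: 9.28
position: [0.5675, 0.1706, 0.1716]
ee_rot: [0.65, 0.76, -0.0, 0.001]
contact_force: [-1.2, 0.1, -2.2]
opening: 0.02
gripper_force: 60.0
```

Emit:
servo_tool(
  rows=[0,0,0,0,0,0.1,220,0,0,0,0,0,0.1,220,0,0,0,0,0,0,220],
)

```text
time: 9.65
position: [0.5675, 0.1706, 0.1696]
ee_rot: [0.65, 0.76, -0.0, 0.001]
contact_force: [0.5, -0.5, -1.3]
opening: 0.0196
gripper_force: 60.0
```

Emit:
servo_tool(
  rows=[0,0,0,0,0,0.1,220,0,0,0,0,0,0.1,220,0,0,0,0,0,0,220],
)

```text
time: 10.02
position: [0.5675, 0.1705, 0.1675]
ee_rot: [0.65, 0.76, -0.0, 0.001]
contact_force: [0.1, -0.5, -2.3]
opening: 0.0193
gripper_force: 60.0
```

Emit:
servo_tool(
  rows=[0,0,0,0,0,0.1,220,0,0,0,0,0,0.1,220,0,0,0,0,0,0,220],
)

```text
time: 10.4
position: [0.5675, 0.1706, 0.1656]
ee_rot: [0.65, 0.76, -0.0, 0.001]
contact_force: [0.1, -0.2, -2.2]
opening: 0.0196
gripper_force: 60.0
```

```bash
python3 -c "
from tri import *
s=env.state();print(rk(s['position']),s['contact_force'],s['wrist_torque'])"
```

```text
[-0.2413 -0.0001  0.1656] [ 0.1011 -0.2281 -2.237 ] [0.1832 0.0706 0.021 ]
```

Emit:
servo_tool(
  rows=[0,0,0,0,0,0.1,220,0,0,0,0,0,0.1,220,0,0,0,0,0,0,220],
)

```text
time: 10.78
position: [0.5678, 0.1707, 0.1639]
ee_rot: [0.65, 0.76, 0.0, 0.002]
contact_force: [-0.1, -0.3, -0.5]
opening: 0.0194
gripper_force: 60.0
```

```bash
python3 -c "
from tri import *
s=env.state();print(rk(s['position']),s['contact_force'],s['wrist_torque'])"
```

```text
[-0.2413  0.0002  0.1639] [-0.1155 -0.3382 -0.5339] [-0.1584  0.181  -0.0546]
```

Emit:
servo_tool(
  rows=[0,0,0,-0.3,0,-0.03,220,0,0,0,-0.4,0,0,220,0,0,0,-0.4,0,0,220,0,0,0,-0.4,0,0,220,0,0,0,0,0,0,220],
)

```text
time: 11.4
position: [0.57, 0.1545, 0.164]
ee_rot: [0.65, 0.76, -0.0, 0.002]
contact_force: [-0.1, 0.3, -1.2]
opening: 0.0199
gripper_force: 60.0
```

```bash
python3 -c "
from tri import *
s=env.state();print(rk(s['position']),s['contact_force'],s['wrist_torque'])"
```

```text
[-0.225  -0.0001  0.164 ] [-0.1463  0.2851 -1.1873] [-0.2812  0.177   0.0178]
```

Emit:
servo_tool(
  rows=[0,0,0,-0.4,0,0,220,0,0,0,-0.5,0,0,220,0,0,0,-0.5,0,0,220,0,0,0,-0.5,0,0,220,0,0,0,-0.5,0,0,220,0,0,0,0,0,0,220],
)

```text
time: 12.15
position: [0.5736, 0.1321, 0.1641]
ee_rot: [0.65, 0.76, 0.0, 0.001]
contact_force: [-0.6, 3.3, -0.2]
opening: 0.0196
gripper_force: 60.0
```

```bash
python3 -c "
from tri import *
s=env.state();print(rk(s['position']),s['contact_force'],s['wrist_torque'])"
```

```text
[-0.2023 -0.0001  0.1641] [-0.6336  3.2516 -0.2369] [ 0.3554  0.3777 -0.0554]
```

Emit:
servo_tool(
  rows=[0,0,0,-0.4,0,0,220,0,0,0,-0.5,0,0,220,0,0,0,-0.5,0,0,220,0,0,0,-0.5,0,0,220,0,0,0,0,0,0,220],
)

```text
time: 12.78
position: [0.5767, 0.1116, 0.164]
ee_rot: [0.65, 0.76, -0.001, 0.002]
contact_force: [-0.6, 1.2, -0.5]
opening: 0.0195
gripper_force: 60.0
```

```bash
python3 -c "
from tri import *
s=env.state();print(rk(s['position']),s['contact_force'],s['wrist_torque'])"
```

```text
[-0.1815 -0.0002  0.164 ] [-0.581   1.1582 -0.4955] [0.0645 0.3566 0.0114]
```

Past the catch with low force; carry on in.

Emit:
servo_tool(
  rows=[0,0,0,-0.6,0,0,220,0,0,0,-0.8,0,0,220,0,0,0,-0.8,0,0,220,0,0,0,-0.8,0,0,220,0,0,0,-0.6,0,0,220,0,0,0,0,0,0,220],
)

```text
time: 13.52
position: [0.5824, 0.0757, 0.1642]
ee_rot: [0.65, 0.76, -0.001, 0.002]
contact_force: [0.5, 1.0, 0.5]
opening: 0.0191
gripper_force: 60.0
```

```bash
python3 -c "
from tri import *
s=env.state();print(rk(s['position']),s['contact_force'],s['wrist_torque'])"
```

```text
[-0.1452 -0.0002  0.1642] [0.4503 1.0345 0.5417] [-0.0583  0.3547  0.0297]
```

Emit:
servo_tool(
  rows=[0,0,0,-0.5,0,0,220,0,0,0,-0.6,0,0,220,0,0,0,-0.8,0,0,220,0,0,0,-0.8,0,0,220,0,0,0,-0.8,0,0,220,0,0,0,-0.8,0,0,220,0,0,0,-0.6,0,0,220,0,0,0,0,0,0,220],
)

```text
time: 14.52
position: [0.5901, 0.0278, 0.1644]
ee_rot: [0.65, 0.76, -0.0, 0.002]
contact_force: [0.5, 1.8, 2.9]
opening: 0.0196
gripper_force: 60.0
```

```bash
python3 -c "
from tri import *
s=env.state();print(rk(s['position']),s['contact_force'],s['wrist_torque'])"
```

```text
[-0.0966 -0.      0.1644] [0.5175 1.8464 2.895 ] [ 0.2779  0.4553 -0.0406]
```

Emit:
servo_tool(
  rows=[0,0,0,-0.5,0,-0.05,220,0,0,0,-0.7,0,0,220,0,0,0,-0.8,0,0,220,0,0,0,-0.8,0,0,220,0,0,0,-0.7,0,0,220,0,0,0,-0.5,0,0,220,0,0,0,0,0,0,220],
)

```text
time: 15.4
position: [0.596, -0.012, 0.1646]
ee_rot: [0.65, 0.76, -0.001, 0.002]
contact_force: [-0.5, 1.0, -0.6]
opening: 0.0197
gripper_force: 60.0
```

```bash
python3 -c "
from tri import *
s=env.state();print(rk(s['position']),s['contact_force'],s['wrist_torque'])"
```

```text
[-0.0565 -0.0004  0.1646] [-0.5115  0.9667 -0.5991] [ 0.2954  0.3296 -0.0562]
```

Emit:
servo_tool(
  rows=[0,0,0,-0.4,0,0,220,0,0,0,-0.4,0,0,220,0,0,0,-0.4,0,0,220,0,0,0,-0.3,0,0,220,0,0,0,-0.2,0,0,220,0,0,0,0,0,0,220],
)

```text
time: 16.15
position: [0.5985, -0.0277, 0.1647]
ee_rot: [0.65, 0.76, -0.0, 0.002]
contact_force: [-1.1, 1.7, -1.3]
opening: 0.0198
gripper_force: 60.0
```

Emit:
servo_tool(
  rows=[0,0,0,-0.1,0,0,220,0,0,0,-0.1,0,0,220,0,0,0,-0.1,0,0,220,0,0,0,0,0,0,220],
)

```text
time: 16.65
position: [0.5991, -0.0303, 0.1648]
ee_rot: [0.65, 0.76, -0.0, 0.002]
contact_force: [-1.3, 2.0, -2.1]
opening: 0.0198
gripper_force: 60.0
```

Emit:
servo_tool(
  rows=[0,0,0,-0.1,0,0,220,0,0,0,-0.1,0,0,220,0,0,0,-0.1,0,0,220,0,0,0,0,0,0,220],
)

```text
time: 17.15
position: [0.5997, -0.0334, 0.1649]
ee_rot: [0.65, 0.76, -0.0, 0.002]
contact_force: [-0.2, 0.7, -1.5]
opening: 0.0199
gripper_force: 60.0
```

```bash
python3 -c "
from tri import *
s=env.state();print(rk(s['position']),s['contact_force'],s['wrist_torque'])"
```

```text
[-0.0348 -0.0001  0.1649] [-0.2316  0.684  -1.4723] [0.4273 0.3916 0.0231]
```

Emit:
servo_tool(
  rows=[0,0,0,-0.1,0,0,220,0,0,0,-0.1,0,0,220,0,0,0,-0.1,0,0,220,0,0,0,0,0,0,220],
)

```text
time: 17.65
position: [0.6001, -0.0363, 0.1649]
ee_rot: [0.65, 0.76, -0.0, 0.002]
contact_force: [0.7, 0.8, -3.1]
opening: 0.0195
gripper_force: 60.0
```

Emit:
servo_tool(
  rows=[0,0,0,-0.1,0,0,220,0,0,0,-0.1,0,0,220,0,0,0,0,0,0,220],
)

```text
time: 18.02
position: [0.6004, -0.0382, 0.1649]
ee_rot: [0.65, 0.76, -0.0, 0.002]
contact_force: [-0.8, 0.6, -2.5]
opening: 0.0193
gripper_force: 60.0
```

```bash
python3 -c "
from tri import *
s=env.state();print(rk(s['position']),s['contact_force'],s['wrist_torque'])"
```

```text
[-0.0299 -0.0002  0.1649] [-0.7748  0.5899 -2.4942] [0.3887 0.2128 0.0289]
```

Emit:
servo_tool(
  rows=[0,0,0,-0.1,0,0,220,0,0,0,-0.1,0,0,220,0,0,0,0,0,0,220],
)

```text
time: 18.4
position: [0.6012, -0.0403, 0.1653]
ee_rot: [0.65, 0.76, 0.0, 0.002]
contact_force: [-0.4, 1.1, -2.2]
opening: 0.0195
gripper_force: 60.0
```

```bash
python3 -c "
from tri import *
s=env.state();print(rk(s['position']),s['contact_force'],s['wrist_torque'])"
```

```text
[-0.0277  0.0003  0.1653] [-0.4183  1.1128 -2.2001] [ 0.3293  0.0689 -0.0145]
```

Emit:
servo_tool(
  rows=[0,0,0,-0.1,0,0,220,0,0,0,-0.1,0,0.03,220,0,0,0,0,0,0,220],
)

```text
time: 18.77
position: [0.6013, -0.0403, 0.1649]
ee_rot: [0.649, 0.76, 0.001, 0.001]
contact_force: [-0.1, 5.0, -0.7]
opening: 0.02
gripper_force: 60.0
```

```bash
python3 -c "
from tri import *
s=env.state();print(rk(s['position']),s['contact_force'],s['wrist_torque'])"
```

```text
[-0.0277  0.0005  0.1649] [-0.0524  5.0374 -0.6563] [ 0.9399  0.1466 -0.1081]
```

Emit:
servo_tool(
  rows=[0,0,0,-0.08,0,0,220,0,0,0,0,0,0,220],
)

```text
time: 19.02
position: [0.6014, -0.0403, 0.1649]
ee_rot: [0.649, 0.761, 0.001, 0.001]
contact_force: [-0.2, 6.7, 0.9]
opening: 0.0195
gripper_force: 60.0
```

```bash
python3 -c "
from tri import *
s=env.state();print(rk(s['position']),s['contact_force'],s['wrist_torque'])
p=snap('top','t4.png');snap('side','s4.png')
a=cv2.imread('pics/t4.png')[180:260,300:380];b=cv2.imread('pics/s4.png')[215:295,320:400]
cv2.imwrite('pics/both4.png',cv2.resize(np.hstack([a,b]),(800,400),interpolation=cv2.INTER_CUBIC))
"
```

```text
[-0.0277  0.0005  0.1649] [-0.2466  6.7291  0.8882] [ 1.0317  0.1807 -0.1882]
```

View pics/both4.png

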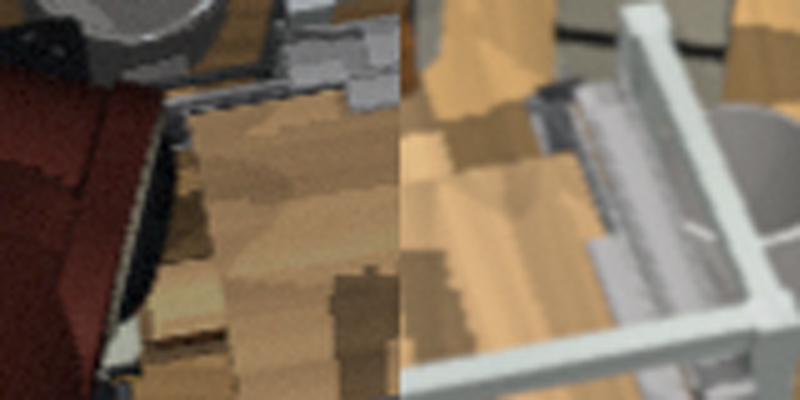

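The rear +y corner is at about (355,246) in the side view. The dark catch leaf ends before it, so it appears to have dropped clear behind the edge. Front position is 0.2225 m in the rack frame, against the measured stop at 0.2205–0.224. I'll relax the push and release.

Emit:
servo_tool(
  rows=[0,0,0,0.1,0,0,220,0,0,0,0.05,0,0.02,220,0,0,0,0,0,0,220],
  squeeze=20,
)

```text
time: 19.5
position: [0.6015, -0.0405, 0.1648]
ee_rot: [0.649, 0.76, 0.001, 0.002]
contact_force: [1.3, 4.8, 1.3]
opening: 0.0196
gripper_force: 20.0
```

Emit:
servo_tool(
  rows=[0,0,0,0,0,0,120,0,0,0,0,0,0,120,0,0,0,0,0,0,120,0,0,0,0,0,0,120],
)

```text
time: 20.0
position: [0.6008, -0.0418, 0.1644]
ee_rot: [0.65, 0.76, -0.0, 0.002]
contact_force: [0.2, -0.6, 0.3]
opening: 0.0489
gripper_force: 0.0
```

Emit:
servo_tool(
  rows=[0,0,0,0,0,-0.5,120,0,0,0,0,0,-1.5,120,0,0,0,0,0,-3,120,0,0,0,0,0,-3,120,0,0,0,4,0,-2,120,0,0,0,5,0,0,120,0,0,0,5,0,0,120,0,0,0,4,0,0,120],
)

```text
time: 21.0
position: [0.5724, 0.1394, 0.2655]
ee_rot: [0.649, 0.761, 0.001, 0.002]
contact_force: [0.3, 0.4, 0.1]
opening: 0.0493
gripper_force: 0.0
```

```bash
python3 -c "
from tri import *
s=env.state();print(rk(s['position']),s['contact_force'])
p=snap('top','t5.png');q=snap('side','s5.png')
for n,c in(('top',p),('side',q)):
  for k in('catch','board','jug','cup_a','glaze'): print(n,k,[(np.array(d['position']),rk(np.array(d['position'])),round(d['p'],2)) for d in find_in(k,c)[:2]])
a=cv2.imread('pics/t5.png')[180:260,300:380];b=cv2.imread('pics/s5.png')[215:295,320:400]
cv2.imwrite('pics/both5.png',cv2.resize(np.hstack([a,b]),(800,400),interpolation=cv2.INTER_CUBIC))
"
```

```text
[-0.2097 -0.0001  0.2655] [0.3488 0.404  0.1302]
top catch []
top board [(array([ 0.6215, -0.1816,  0.155 ]), array([ 0.115 , -0.0017,  0.155 ]), 0.66), (array([ 0.4456, -0.3978,  0.0196]), array([ 0.3012, -0.2091,  0.0196]), 0.54)]
top jug [(array([ 0.7917, -0.0752,  0.0318]), array([0.0365, 0.1831, 0.0318]), 0.8)]
top cup_a [(array([ 0.6805, -0.3038,  0.1088]), array([0.245 , 0.0376, 0.1088]), 0.53)]
top glaze [(array([0.4513, 0.0143, 0.0995]), array([-0.105 , -0.1392,  0.0995]), 0.68)]
side catch [(array([ 0.8018, -0.0506,  0.0831]), array([0.0138, 0.1969, 0.0831]), 0.43), (array([ 0.6778, -0.0879,  0.1657]), array([0.0313, 0.0686, 0.1657]), 0.39)]
side board [(array([ 0.6248, -0.1726,  0.1557]), array([0.1067, 0.003 , 0.1557]), 0.65)]
side jug [(array([ 0.8013, -0.0518,  0.082 ]), array([0.0149, 0.1962, 0.082 ]), 0.9), (array([ 0.69  , -0.2901,  0.1659]), array([0.2329, 0.0491, 0.1659]), 0.6)]
side cup_a [(array([ 0.6688, -0.2705,  0.0828]), array([0.2102, 0.0312, 0.0828]), 0.64)]
side glaze []
```

View pics/both5.png

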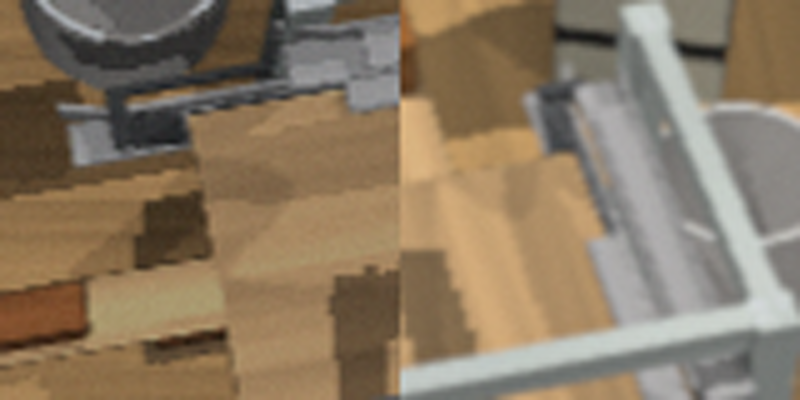

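The jug, cups and jar are unmoved. The catch leaf ends at (337.5,206) in the top view, right at the sheet's rear edge (338,203). I'll compare its pixels with the initial (dropped) picture to confirm the angle.

```bash
python3 -c "
import cv2,numpy as np
g=lambda f,r,c:cv2.imread('pics/'+f,0)[r[0]:r[1],c[0]:c[1]]
for f in('s0','s2','s3','s5'):
    f={'s0':'side0'}.get(f,f)
    print(f);print(g(f+'.png',(228,248),(344,360)))
for f in('top0','t2','t5'):
    print(f);print(g(f+'.png',(199,214),(320,345)))
"
```

```text
side0
[[147 143 141 137 134 132 127 126 133 142 137 127 123 124 123 123]
 [159 155 148 141 136 130 127 128 137 144 136 121 121 121 123 124]
 [162 159 155 152 141 133 123 123 130 136 124 107 109 119 122 125]
 [161 159 154 145 137 123 106 101 103 100  95  97 112 131 134 132]
 [161 157 144 119  98  88  84  80  79  77  90 124 147 158 156 148]
 [160 161 147 109  77  69  70  67  63  62  91 142 169 172 165 152]
 [160 162 152 118  76  57  59  60  59  62  87 137 168 174 169 158]
 [159 157 149 124  91  69  68  75  79  88 108 134 159 171 170 163]
 [154 148 141 118  95  88  87  82  84 107 138 147 154 167 168 167]
 [155 148 141 123  95  86  83  81  81  99 134 151 152 158 162 165]
 [159 151 143 130  99  80  79  83  76  83 119 151 154 157 161 165]
 [157 154 145 134 107  78  75  83  77  80 112 146 154 147 146 153]
 [158 155 146 140 118  85  74  78  81  78 100 138 153 144 141 145]
 [158 156 151 144 126  93  73  71  76  81  96 124 148 147 139 141]
 [157 158 157 148 127  98  73  71  76  79  93 112 140 149 140 142]
 [157 157 158 152 139 107  75  68  72  75  82  97 126 146 143 143]
 [158 157 158 153 143 
[... 8317 characters left out ...]
46  42  36  40  39  38  37  38  37  58
  100 122 118 120 121 120 120]
 [121 121 101  52  52  47  44  43  48  41  36  34  38  36  31  35  54  69
   95 126 120 121 120 122 122]
 [124 122 102  56  56  82  89  60  75  74  81  95 104 123 117 100  91  93
  103 127 123 121 122 124 120]
 [125 127 124 114  92  96 109 126 125 112  95 100  98  85  76  78  79  78
   91 113 126 123 127 124 126]
 [126 132 127 119 103 100  95  90  82  82  82  82  76  81  79  82  80  74
   79  93 116 121 117 114 117]
 [ 98  89  84  86  84  84  84  81  80  79  82  83  78  78  82  82  77  80
   72  83 109 107 109 109 112]
 [ 84  84  80  83  82  80  81  82  82  83  83  82  81  80  82  79  74  84
   93  87 108 106 109 107 110]]
```

The leaf's pixels match the dropped state in both views. In the side view the sheet's edge hides the leaf's tip, so the catch is down behind the board. I'll hand in.

```bash
python3 -c "
from plant import env
print(env.close_job())"
```

```text
the job is handed in; nothing more can be done
None
```

The board is in the middle rails and let go, up against the back stop (6.7 N at most read while pushing). The final images show the spring catch dropped behind its rear edge, and the job was handed in at about 21 s.

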